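# Set the polishing spindle's speed and start it

### The job

Get the polishing spindle running at speed 6: with a fingertip, push the lever of the big speed selector round, click by click, to step 6 (the sixth click clockwise from the off dot), and once it rests there press the round start key fully in and let it come back up. Push only: never take the selector's lever between the fingers, do not press the start key before the speed is set, and leave the small mode knob and the things lying about as they are.

Things in the scene. Friction and masses are not known exactly. Their poses are not given: they have to be found in the camera images.
- unit: grey control unit, a box 200 (x) by 300 (y) by 80 mm high, fixed to the bench. Origin at the centre of its underside, x from its front (robot side) to its back, y to its left, z up. On its flat top, in this frame: big selector at (0, 70), start key at (-45, -90), small mode knob at (55, -115) mm.
- speed_axis (a point): point on the big selector's turning axis, level with the unit's top panel; axes as the unit's. On the white dial (149 mm across) a round dot marks off, then clockwise, 30 degrees apart, eight strokes, each longer than the last, mark steps 1 to 8. The dot lies 120 degrees anticlockwise (from above) of the unit's +x, step 4 along +x, step 6 60 degrees clockwise of it. Clear to 80 mm from the axis.
- speed_tip (a point): outer end of the selector's lever, at its top edge; x outward along the lever, y to its left, z up. The black lever is a straight bar 14 mm wide with upright sides, from 20 mm behind the axis to 50 mm in front, from 8 to 36 mm above the panel; the long end, with a white line on top, is the pointer. Below it a hub disc, 48 mm across, its top 9 mm above the panel.
- speed (a joint): angle of the big selector, rad: 0 with the lever at the off dot, growing clockwise from above; a step is 0.5236, step 6 is 3.142; stops just beyond 0 and 4.189. A spring detent holds it at each step; pushed half-way to the next it snaps on by itself. That takes about 0.06 Nm (2 N on the lever 30 mm out). It starts at off or at step 1, 2 or 3.
- start_top (a point): centre of the top of the start key, a black round key 32 mm across in a steel housing; it is pressed straight down
- start (a joint): travel of the start key, 0 up to 0.006 m fully in; a spring brings it back; fully in takes 5 N
- mode_tip (a point): end of the bar of the small mode knob (28 mm across, stands 44 mm above the panel); not to be moved
- tin: closed aluminium tin, 38 mm across, 20 mm high, standing on the unit's panel behind the start key; origin at its underside; not to be moved
- bowl: steel bowl, 84 mm across, 40 mm high, left of the unit; origin at its underside; not to be moved
- mandrel: steel ring cone on a round foot, 60 mm across, 130 mm high, right of the unit; origin at its underside; not to be moved
- sketchpad: spiral sketch pad, 130 by 180 by 12 mm, behind the unit; origin at its underside; not to be moved
- tweezers: steel tweezers, 150 mm long, lying in front of the unit; not to be moved
- hammer: small hammer, 200 mm long, lying to the right of the unit; not to be moved
- block: steel block, a cube of 50 mm, left of the unit; origin at its underside; not to be moved

How it is judged:
On the way, in this order (a step that is already met when the one before it is completed fails the run):
1. the big selector rests at step 6 (value of joint speed between 3.02 and 3.26 rad), for 0.3 s.
2. the start key is pressed fully in with the selector at step 6 (all of step 1 and value of joint start above 0.0045 m), for 0.05 s.
At the end, for the whole second after the job is handed in: the big selector rests in the detent of step 6 (3.02 to 3.26 rad), the start key has been pressed in (at least 4.5 of 6 mm) after that and is up again (under 1.5 mm), the mode knob's bar end is within 6 mm and every loose thing within 15 mm of where it was (all of step 1 and value of joint start below 0.0015 m and distance of mode_tip from where it was at the start of the episode below 0.006 m and distance of each of tin, bowl, mandrel, sketchpad, tweezers, hammer, block from where it was at the start of the episode below 0.015 m); the robot touches nothing.
It fails at once if the start key is pressed while the selector is not at step 6 (value of joint start above 0.003 m and not (value of joint speed between 3.02 and 3.26 rad)).
It fails at once if the selector's lever is taken between the fingers (y of the grasp point in the frame of speed_tip between -0.007 and 0.007 m and x of the grasp point in the frame of speed_tip between -0.07 and 0.005 m and z of the grasp point in the frame of speed_tip below 0.004 m).
It fails at once if the mode knob is turned (distance of mode_tip from where it was at the start of the episode above 0.006 m).
It fails at once if a loose thing is moved, lifted or carried (distance of any of tin, bowl, mandrel, sketchpad, tweezers, hammer, block from where it was at the start of the episode above 0.015 m).
It also fails if it takes over 58 s, if anything falls off the work surface, if the arm or the gripper's body presses on something with over 40 N, if the wrist force passes 120 N, or if a joint passes its speed limit or range.

### The arm

A 7-joint arm with a two-finger parallel gripper is mounted at the origin on the work surface. World frame = base frame: x ahead of the robot, y to its left, z up, the work surface at z = 0. Lengths are in m, angles in rad, forces in N, time in s.
With the tool pointing down it reaches from about 0.425 to 0.8 m from the base axis. Payload 8.3 kg.
Tool frame: the origin (TCP) lies where the fingers leave the gripper's body, on its centre line; the fingertips stand 73 mm ahead of it and the grasp point (between the pads) lies manip.tcp_to_grasp ahead of it (manip.tcp_to_grasp is the distance from the TCP to the grasp point, in m); z points along the fingers, y is the direction in which the jaws open and shut (so a half turn about z gives the same grasp; the last joint's range is limited). The gripper opens to 85 mm and grips with 20 to 120 N. Pads are 22 mm wide; open, the fingers measure 114 mm over their backs; the gripper's body (76 mm by 85 mm) begins 54 mm behind the grasp point. The pads swing forward as they close: fully open they stand 13 mm farther back than shut.
Start: joints at [1.202, 0.383, 0.016, 1.37, -0.006, 1.388, -0.046], TCP at [0.188, -0.596, 0.304] pointing down, gripper open.
Joint ranges: [-2.95, 2.95], [-0.25, 2.06], [-1.52, 1.56], [0.18, 2.33], [-1.44, 4.58], [0.02, 2.06], [-3.01, 3.01]. Speed limits (rad/s): [2.39, 2.39, 3.01, 3.01, 3.14, 3.14, 3.14].

### API

Orientations are given as a rotation vector (axis times angle).
In Python, from station import monitor, camera, camera_model, manip gives the robot as it stands.
- The arm moves only by the tool carry_out, never from a script. Its argument "increments" is a list of rows, each a list of 7 numbers: the opening in per cent of the stroke, from 0 (shut) to 100 (fully open), then the shift along the tool's x, y, z in cm, then the turn, a rotation vector about the tool's x, y, z in degrees. A call has 1 to 12 rows; each row is the pose to reach, as a shift and turn from the pose commanded when the call began, along the tool's axes at that moment; what a row does not reach only later rows make up. A row lasts 1/10 s, in which the tool goes at most 50 mm and 8.59 degrees, less where a joint would pass 70% of its speed; a pose out of reach is approached as far as the arm can. A call with a gripper value outside its range is refused whole. The fingers move at their own pace and stop on an object; "grip_force" is the grip in N (left out, the last holds). Time passes only in rows, so rows that repeat a pose let the fingers close. It gives the time, the measured TCP pose, the force and the opening at its end, in the units of the state.
- monitor.sense(): the state, without advancing time (a new reading comes with each control period).
- camera(name): name is "scene" or "top"; returns the picture (420x560x3 uint8, red, green, blue); there is no depth.
- camera_model(name): a dict with "intrinsics" (3x3 intrinsics, pixels), "rvec" (rotation vector, rad) and "tvec" (3), from world to camera coordinates, as OpenCV has them. Camera axes: x right, y down, z forward; pixel columns grow to the right and rows downward; lengths in m; the calibration is good to about 2 mm. A picture is of the moment at which its call begins. camera_model takes no time and is no camera call.
- manip.close_job(): hands the job in, once; it reports no verdict.
The state is a dict: "t": time; "q": joint angles; "dq": joint speeds; "tau": joint torques, N m; "tcp_pos": TCP position; "eef_rot": TCP orientation; "ft_force": force on the tool from outside, world axes, zero at the start; "moment": the same for the moment, N m; "grip_width": finger opening in m.
Only numpy, scipy, OpenCV 4.12 (cv2) and the standard library are available. Lean on these libraries where they do the work, as an engineer would, in place of code of your own. Each camera call takes 0.05 s, during which the arm holds its last target.

## Working session

There is one attempt and no reset: what is moved stays moved. The work goes in short steps, Python scripts to look and compute and a tool call to move; the robot and the scene stay as the last step left them, time stands still between calls to the robot, and variables do not carry over. Pictures are saved under pics/ and viewed, and the job is handed in when it is done.

Besides the shell and the picture viewer there is one more tool, called after ">>>" as name(argument=value, ...) on one line, values as JSON. carry_out: Moves the arm, as the interface text tells. Its arguments: {"type":"object","properties":{"increments":{"type":"array"},"grip_force":{"type":"number"}},"required":["increments"]}

```bash
mkdir -p pics; python3 - <<'E'
from station import monitor, camera, camera_model, manip
import cv2
s=monitor.sense()
print({k:s[k] for k in('t','tcp_pos','eef_rot','ft_force','grip_width')},manip.tcp_to_grasp)
for n in('scene','top'):
    cv2.imwrite(f'pics/{n}0.png',cv2.resize(camera(n)[:,:,::-1],None,fx=1.4,fy=1.4,interpolation=cv2.INTER_CUBIC))
    print(n,camera_model(n))
E
```

```text
{'t': 0.0, 'tcp_pos': array([ 0.18810854, -0.59563027,  0.30285279]), 'eef_rot': array([-3.10295269e+00, -4.78361647e-01,  5.00904239e-04]), 'ft_force': array([ 0.00667211,  0.32189774, -0.65914902]), 'grip_width': 0.0855157771645337} 0.0539
scene {'intrinsics': array([[392.72550166,   0.        , 277.76623062],
       [  0.        , 392.72550166, 205.63260864],
       [  0.        ,   0.        ,   1.        ]]), 'rvec': array([ 2.20278056,  1.03375202, -0.40605713]), 'tvec': array([-0.34523768, -0.26808469,  1.26762469])}
top {'intrinsics': array([[437.82856233,   0.        , 279.23689891],
       [  0.        , 437.82856233, 212.67643725],
       [  0.        ,   0.        ,   1.        ]]), 'rvec': array([ 2.15899247, -2.21107337,  0.09549319]), 'tvec': array([-0.00699622,  0.573735  ,  1.01827079])}
```

View pics/scene0.png

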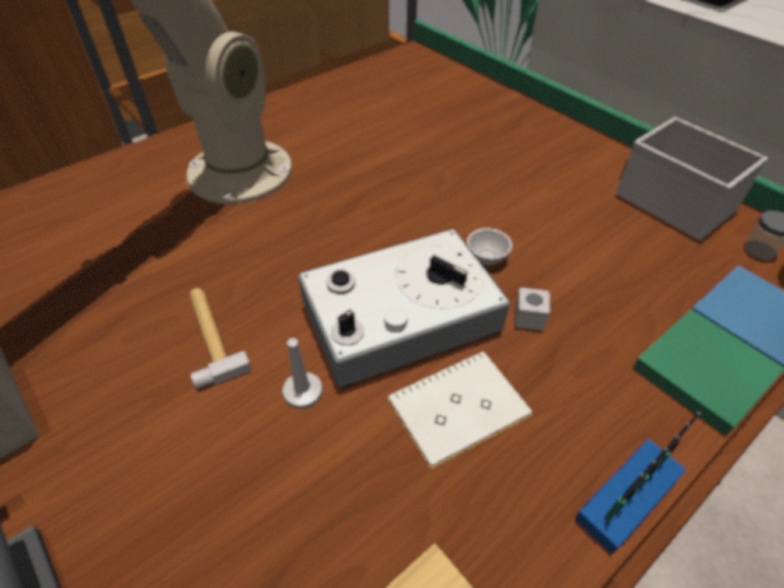

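View pics/top0.png

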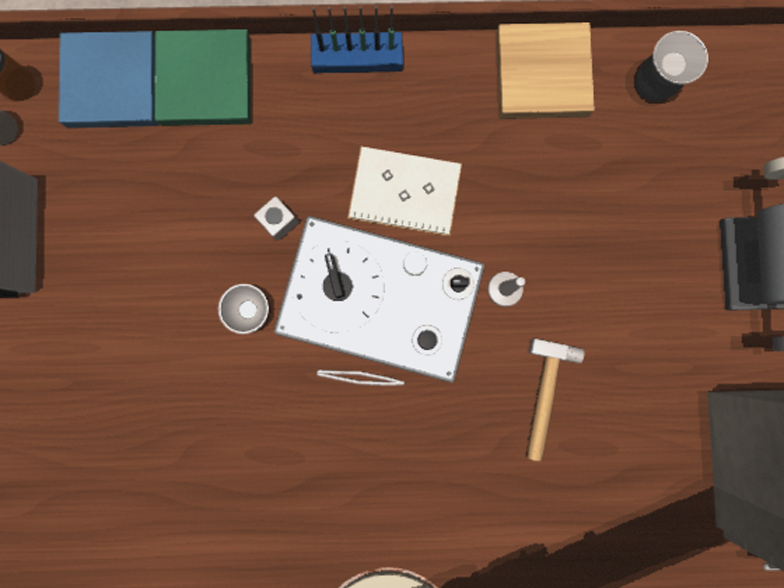

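The top view shows the unit with corners near (308,218), (483,264), (453,381) and (276,333), in 1.4x pixels. The dial is at about (338,286), with the lever pointing to about (330,252). The off dot is at about (299,296). I'll enlarge it.

```bash
python3 - <<'E'
from station import camera
import cv2
im=camera('top')[:,:,::-1]; cv2.imwrite('top_raw.png',im)
cv2.imwrite('pics/topcrop.png',cv2.resize(im[145:285,190:355],None,fx=4.2,fy=4.2,interpolation=cv2.INTER_CUBIC))
im=camera('scene')[:,:,::-1]; cv2.imwrite('scene_raw.png',im)
cv2.imwrite('pics/scenecrop.png',cv2.resize(im[155:285,205:370],None,fx=4.2,fy=4.2,interpolation=cv2.INTER_CUBIC))
E
```

```text
(no output)
```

View pics/topcrop.png

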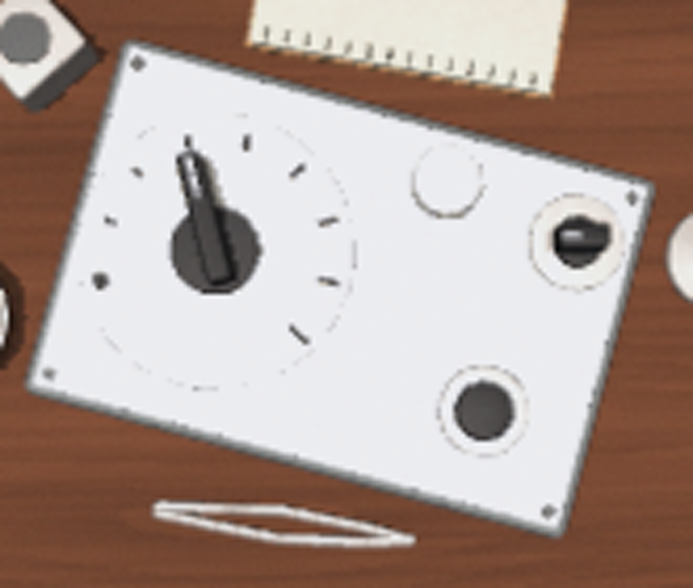

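View pics/scenecrop.png

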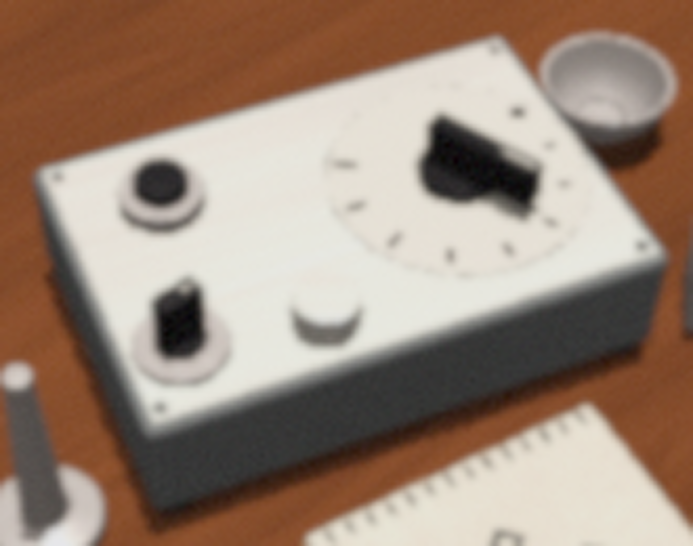

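The lever is at step 3, pointing at about (188,145) in the crop, beside the third stroke. I'll fit the unit pose from the corners in both views.

```bash
cat > h.py <<'E'
import numpy as np, cv2
from scipy.optimize import least_squares
from station import camera_model
CM={n:camera_model(n) for n in('top','scene')}
def proj(n,P):
    c=CM[n]; return cv2.projectPoints(np.asarray(P,float).reshape(-1,1,3),c['rvec'],c['tvec'],c['intrinsics'],None)[0].reshape(-1,2)
def ray(n,uv,z):
    c=CM[n];R=cv2.Rodrigues(c['rvec'])[0];o=-R.T@c['tvec'];d=R.T@np.linalg.inv(c['intrinsics'])@np.r_[uv,1]
    return o+d*(z-o[2])/d[2]
def U(p,P):
    P=np.atleast_2d(P);c,s=np.cos(p[2]),np.sin(p[2])
    return np.c_[p[0]+c*P[:,0]-s*P[:,1],p[1]+s*P[:,0]+c*P[:,1],P[:,2]]
E
python3 - <<'E'
from h import *
up=lambda a,o:(np.array(a,float)+.5)/4.2-.5+o
top=up([(126,42),(653,184),(562,536),(28,390),(483,410)],(190,145))
sc=up([(665,262),(150,435),(40,172),(500,38),(160,183)],(205,155))
C=np.array([(.1,.15,.08),(.1,-.15,.08),(-.1,-.15,.08),(-.1,.15,.08)])
for w in('top','scene','both'):
    def f(p):
        r=[]
        if w!='scene': r.append(proj('top',U(p,C))-top[:4])
        if w!='top': r.append(proj('scene',U(p,C))-sc[:4])
        return np.concatenate(r).ravel()
    s=least_squares(f,[.6,.0,-.25]); print(w,s.x,np.degrees(s.x[2]),np.abs(s.fun).max())
p=s.x
for nm,q in dict(axis=(0,.07,.08),start=(-.045,-.09,.095),mode=(.055,-.115,.124)).items(): print(nm,U(p,q))
print('tin',U(p,(0,0,.08)), ray('top',up((447,182),(190,145)),.1))
print(ray('top',top[4],.095))
# start height
def g(x): return np.r_[proj('top',x)[0]-top[4],proj('scene',x)[0]-sc[4]]
s=least_squares(g,[.5,-.1,.1]);print('start tri',s.x,s.fun)
# lever tip
t=ray('top',up((187,155),(190,145)),.116);a=U(p,(0,.07,.116))[0];d=t-a;print('lever',np.hypot(*d[:2]),np.degrees(np.arctan2(d[1],d[0])-p[2]))
E
```

```text
top [ 0.56908282 -0.00178852 -0.28822419] -16.514029727364203 1.8070704386268517
scene [ 0.57192735  0.00060999 -0.29528421] -16.918539128007147 2.3940500139926826
both [ 5.70408295e-01 -5.58696084e-04 -2.91006077e-01] -16.673420043192927 3.0380822147939455
axis [[0.59049243 0.0664982  0.08      ]]
start [[ 0.50147783 -0.07386348  0.095     ]]
mode [[ 0.5901005  -0.12650399  0.124     ]]
tin [[ 5.70408295e-01 -5.58696084e-04  8.00000000e-02]] [ 0.62124666 -0.05842116  0.1       ]
[ 0.50112904 -0.07426633  0.095     ]
start tri [ 0.50152743 -0.0735302   0.09705309] [-0.27901408 -0.18448898 -0.34948834  0.00941047]
lever 0.046883705331149855 29.113764804784967
```

```bash
python3 - <<'E'
from h import *
up=lambda a,o:(np.array(a,float)+.5)/4.2-.5+o
dn=lambda a,o:((np.array(a)+.5-o)*4.2-.5)
top=up([(126,42),(653,184),(562,536),(28,390)],(190,145))
P=np.array([ray('top',x,.08) for x in top]);print(P);print([np.linalg.norm(P[i]-P[(i+1)%4]) for i in range(4)])
sc=up([(665,262),(150,435),(40,172),(500,38)],(205,155))
P=np.array([ray('scene',x,.08) for x in sc]);print(P);print([np.linalg.norm(P[i]-P[(i+1)%4]) for i in range(4)])
c=CM['top'];R=cv2.Rodrigues(c['rvec'])[0];print(-R.T@c['tvec'],R)
p=[.5704,-.00056,-.2910]
a=np.radians(np.arange(0,360,6))
ex=[]
for k in range(9):
    t=np.radians(120-30*k); ex.append((.06*np.cos(t),.07+.06*np.sin(t),.08))
C=[(.1,.15,.08),(.1,-.15,.08),(-.1,-.15,.08),(-.1,.15,.08)]
Q=np.r_[C,ex,np.c_[.0745*np.cos(a),.07+.0745*np.sin(a),0*a+.08],np.c_[-.045+.016*np.cos(a),-.09+.016*np.sin(a),0*a+.097]]
for n,o,f in(('top',(190,145),'topcrop'),('scene',(205,155),'scenecrop')):
    im=cv2.imread(f'pics/{f}.png')
    for x in dn(proj(n,U(p,Q)),o): cv2.circle(im,tuple(int(v) for v in x),2,(0,0,255),-1)
    cv2.imwrite(f'pics/{f}_ov.png',im)
E
```

```text
[[ 0.70409624  0.11185069  0.08      ]
 [ 0.62030511 -0.17017319  0.08      ]
 [ 0.43372598 -0.11518017  0.08      ]
 [ 0.51770382  0.16640322  0.08      ]]
[np.float64(0.294208120869581), np.float64(0.194514788623256), np.float64(0.2938392125082438), np.float64(0.19421151615674304)]
[[ 0.70888745  0.10964297  0.08      ]
 [ 0.62359887 -0.16946966  0.08      ]
 [ 0.43772547 -0.11102552  0.08      ]
 [ 0.52136534  0.16910596  0.08      ]]
[np.float64(0.2918527084488271), np.float64(0.19484517306325871), np.float64(0.2923512909032291), np.float64(0.19672414725670248)]
[ 0.49147677 -0.01089168  1.06039057] [[-0.02412801 -0.99968065  0.00751267]
 [-0.99660599  0.02346082 -0.07890562]
 [ 0.07870417 -0.00939101 -0.99685378]]
```

View pics/topcrop_ov.png

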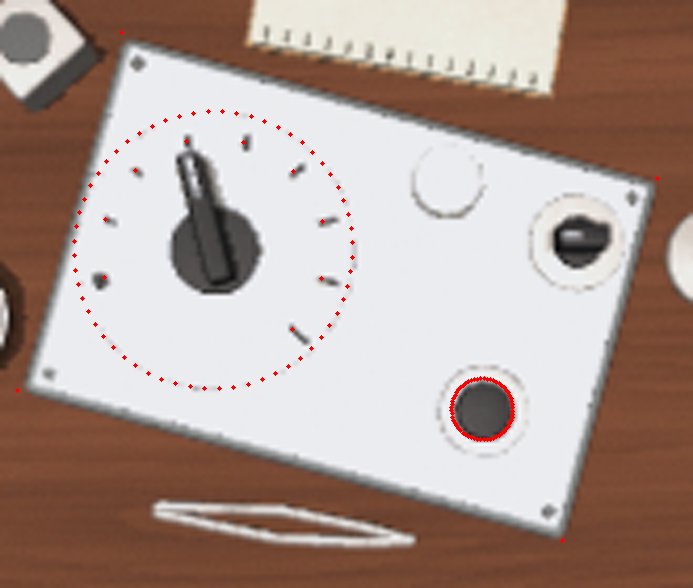

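View pics/scenecrop_ov.png

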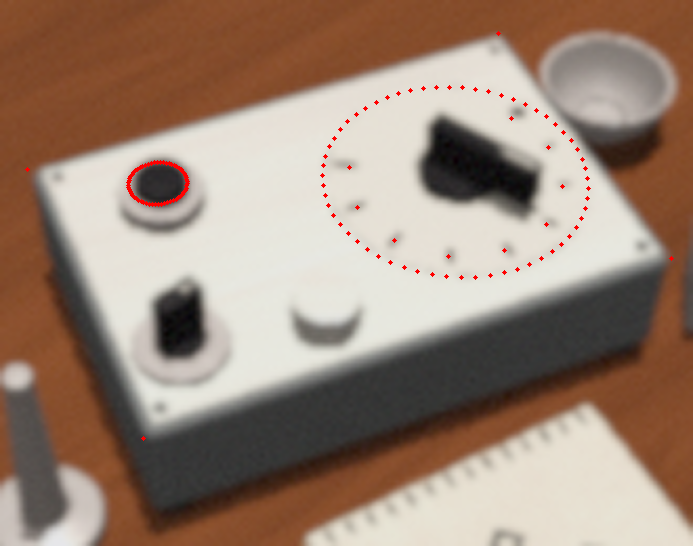

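The overlay agrees to about 2 mm: axis at (0.5905, 0.0665), start key at (0.5015, -0.0735, 0.097), lever at step 3. I'll write a helper that works out the shifts.

```bash
cat >> h.py <<'E'
from scipy.spatial.transform import Rotation as Ro
from station import monitor
AX=np.array([.5905,.0665]); YAW=-16.67
def down(phi):
    c,s=np.cos(np.radians(phi)),np.sin(np.radians(phi))
    return Ro.from_matrix(np.array([[c,s,0],[s,-c,0],[0,0,-1]]))
def row(pos,phi,ref=None):
    if ref is None:
        s=monitor.sense(); ref=(s['tcp_pos'],Ro.from_rotvec(s['eef_rot']))
    d=ref[1].inv().apply(np.array(pos)-ref[0])*100
    r=np.degrees((ref[1].inv()*down(phi)).as_rotvec())
    return np.round(np.r_[d,r],1)
def fp(theta_u,off,r=.035,z=.169):
    "finger pose for lever unit angle theta_u deg, centre off m behind (ccw of) the lever line"
    th=np.radians(theta_u+YAW); e=np.array([np.cos(th),np.sin(th)]); n=np.array([-e[1],e[0]])
    return np.r_[AX+r*e+off*n,z], np.degrees(th)+90
E
python3 - <<'E'
from h import *
print(row((.42,-.40,.30),55)); P=fp(30,.033,z=.25);print(P,row(*P))
s=monitor.sense();print(s['q'])
E
```

```text
[ 28.  -11.7   0.3  -0.1  -0.  -37.5]
(array([0.61694858, 0.1066805 , 0.25      ]), np.float64(103.33)) [ 62.  -54.1   5.4  -0.1  -0.1 -85.8]
[ 1.20210607  0.38394215  0.01639797  1.37077976 -0.0062988   1.3881589
 -0.04654058]
```

>>> carry_out(increments=[[0,4.7,-2,0,0,0,-6],[0,9.4,-4,0,0,0,-12],[0,14,-6,0,0,0,-19],[0,18.7,-8,0,0,0,-25],[0,23.3,-10,0,0,0,-31],[0,28,-11.7,0.3,0,0,-37.5],[0,31,-15,0.3,0,0,-44],[0,34,-19,0.3,0,0,-50],[0,37,-22.5,0.3,0,0,-56],[0,40,-26,0.3,0,0,-62],[0,43,-30,0.3,0,0,-68],[0,46,-34,0.3,0,0,-74]], grip_force=20)

```text
t: 1.4
tcp_pos: [0.5247, -0.1315, 0.3009]
eef_rot: [2.187, 2.255, -0.0]
ft_force: [0.5, -0.7, 0.5]
grip_width: -0.0002
```

```bash
python3 - <<'E'
from h import *
s=monitor.sense();print(s['t'],s['tcp_pos'],s['q'],s['grip_width'],np.abs(s['dq']).max())
print(row(*fp(30,.033,z=.25)))
E
```

```text
1.4 [ 0.52469085 -0.13154493  0.3009435 ] [ 0.59424507  0.2388588  -0.48511668  1.59036585  0.11375712  1.34037789
  0.12514903] -0.0002457929746068631 0.5855758411856974
[ 23.5   9.9   5.1   0.    0.  -11.6]
```

>>> carry_out(increments=[[0,4,1.7,1,0,0,-2],[0,8,3.4,2,0,0,-4],[0,12,5,3,0,0,-6],[0,16,6.7,4,0,0,-8],[0,20,8.4,5,0,0,-10],[0,23.5,9.9,5.1,0,0,-11.6],[0,23.5,9.9,5.1,0,0,-11.6],[0,23.5,9.9,5.1,0,0,-11.6]])

```text
t: 2.2
tcp_pos: [0.617, 0.1055, 0.2494]
eef_rot: [-1.95, -2.462, 0.001]
ft_force: [0.2, -1.3, 0.0]
grip_width: -0.0001
```

```bash
python3 - <<'E'
from h import *
from station import camera
s=monitor.sense();print(s['t'],s['tcp_pos'],s['q'],s['ft_force'],np.abs(s['dq']).max())
print(row(*fp(30,.033)))
for n in('top','scene'): cv2.imwrite(f'pics/{n}1.png',cv2.resize(camera(n)[130:330,150:420,::-1],None,fx=2.8,fy=2.8,interpolation=cv2.INTER_CUBIC))
E
```

```text
2.2 [0.61702186 0.10551804 0.24935473] [ 0.20036604  0.48161646 -0.594503    1.42554813  0.27059761  1.31742043
 -0.17786181] [ 0.23088922 -1.27813768  0.00605978] 0.04003996292894225
[ 0.1  0.   8.  -0.1 -0.  -0.1]
```

View pics/scene1.png

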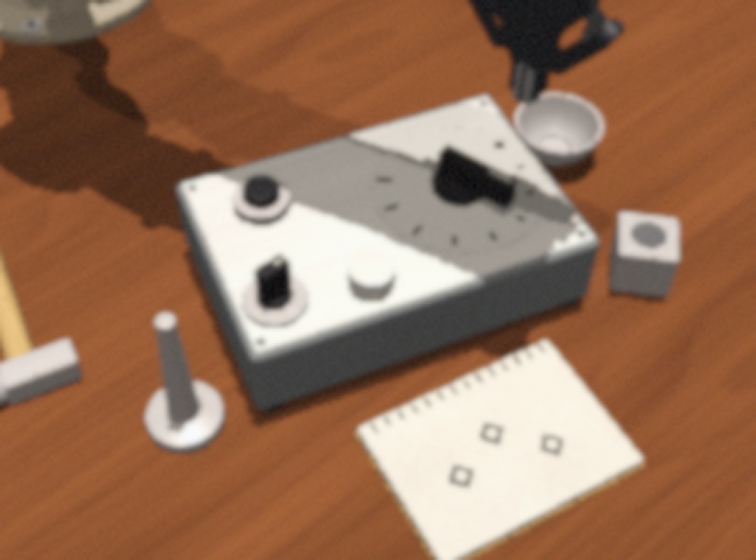

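View pics/top1.png

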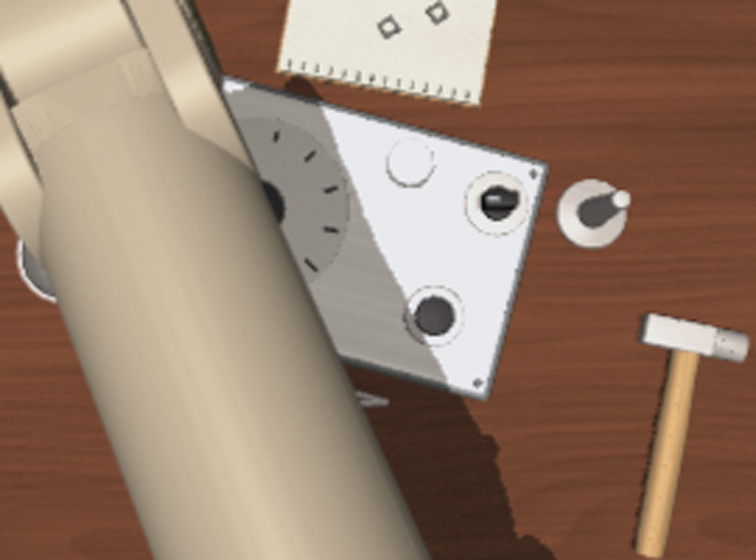

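The fingertip is at (525,90) in the scene crop, to the left of the lever, which is still at step 3. Next I lower it 8 cm beside the lever.

>>> carry_out(increments=[[0,0.1,0,2,0,0,0],[0,0.1,0,4,0,0,0],[0,0.1,0,6,0,0,0],[0,0.1,0,7,0,0,0],[0,0.1,0,8,0,0,0],[0,0.1,0,8,0,0,0]])

```text
t: 2.9
tcp_pos: [0.6166, 0.1043, 0.169]
eef_rot: [-1.954, -2.459, 0.002]
ft_force: [0.2, 0.4, 0.1]
grip_width: 0.0
```

```bash
python3 - <<'E'
from h import *
from station import camera
s=monitor.sense();print(s['t'],s['tcp_pos'],s['ft_force'])
for th,o in((30,.018),(22,.018),(14,.018),(6,.018)): print(th,row(*fp(th,o)))
n='scene';im=cv2.resize(camera(n)[130:330,150:420,::-1],None,fx=2.8,fy=2.8,interpolation=cv2.INTER_CUBIC)
x=(proj(n,s['tcp_pos']-[0,0,.073])[0]+.5-(150,130))*2.8;print(x)
cv2.imwrite(f'pics/{n}2.png',im)
E
```

```text
2.9 [0.61662198 0.10426935 0.16902649] [0.21010979 0.35260861 0.08925724]
30 [-1.3  0.1  0.  -0.1  0.  -0.3]
22 [-1.8  0.3  0.  -0.1  0.   7.7]
14 [-2.3  0.5  0.  -0.1  0.  15.7]
6 [-2.8  0.5  0.  -0.1  0.  23.7]
[513.36513216 171.6220717 ]
```

View pics/scene2.png

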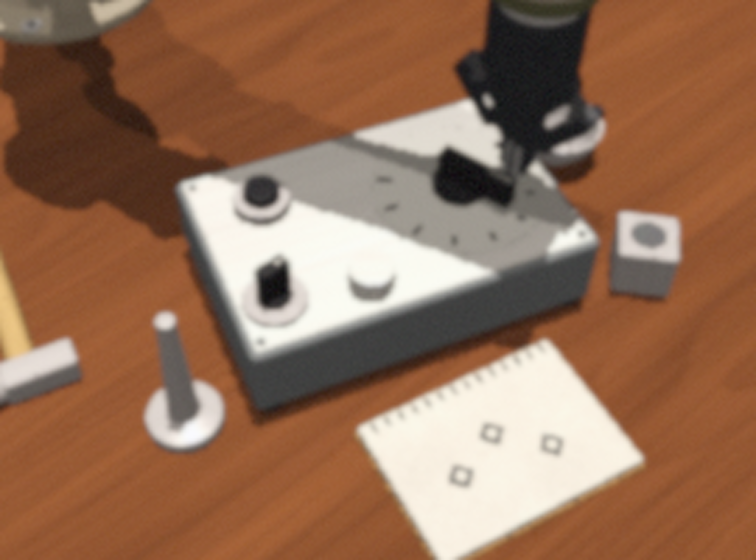

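The fingertip is down at about (513,172), just on the anticlockwise side of the lever with nothing touching. Now I push the first click.

>>> carry_out(increments=[[0,-0.7,0,0,0,0,0],[0,-1.3,0.1,0,0,0,0],[0,-1.5,0.2,0,0,0,4],[0,-1.8,0.3,0,0,0,8],[0,-2.0,0.4,0,0,0,12],[0,-2.3,0.5,0,0,0,16],[0,-2.5,0.5,0,0,0,19],[0,-2.7,0.5,0,0,0,22],[0,-2.7,0.5,0,0,0,22]])

```text
t: 3.85
tcp_pos: [0.6286, 0.0791, 0.1706]
eef_rot: [2.388, 2.04, 0.001]
ft_force: [-0.3, 0.2, 0.2]
grip_width: 0.0002
```

```bash
cat > look.py <<'E'
import sys
from h import *
from station import camera
n='scene';im=cv2.resize(camera(n)[140:270,200:390,::-1],None,fx=4,fy=4,interpolation=cv2.INTER_CUBIC)
cv2.imwrite(f'pics/{sys.argv[1]}.png',im)
E
python3 look.py p1; python3 - <<'E'
from h import *
s=monitor.sense();print(s['t'],s['tcp_pos'],s['ft_force'],s['moment'],s['q'])
for th in (4,0,-4,-8,-12,-16,-18,-22): print(th,row(*fp(th,.018)))
E
```

```text
3.9 [0.62844264 0.07938273 0.17049733] [ 0.37345558  0.31603581 -0.0682254 ] [ 0.04433602 -0.04469473  0.02343815] [ 0.17239239  0.54162196 -0.48924383  1.50064569  0.26737754  1.16507339
 -0.51789541]
4 [-0.3  0.1  0.1  0.1  0.   3.8]
0 [-0.5  0.2  0.1  0.1  0.   7.8]
-4 [-0.8  0.2  0.2  0.1 -0.  11.8]
-8 [-1.1  0.3  0.2  0.1 -0.  15.8]
-12 [-1.3  0.4  0.2  0.1 -0.  19.8]
-16 [-1.6  0.4  0.2  0.1 -0.  23.8]
-18 [-1.8  0.4  0.2  0.1 -0.  25.8]
-22 [-2.   0.4  0.2  0.1 -0.  29.8]
```

View pics/p1.png

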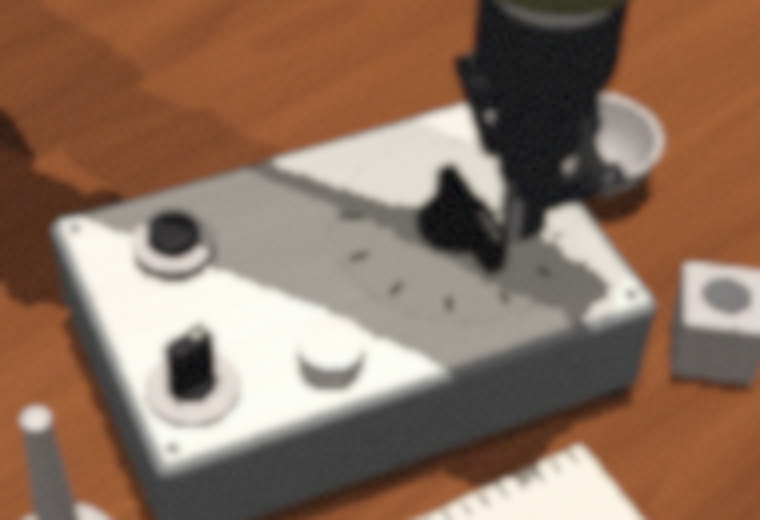

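The lever now points at stroke 4, at about (504,297), and the contact force is near zero. So it clicked on. Next click.

>>> carry_out(increments=[[0,-0.3,0.1,0.1,0,0,4],[0,-0.5,0.2,0.1,0,0,8],[0,-0.8,0.2,0.2,0,0,12],[0,-1.1,0.3,0.2,0,0,16],[0,-1.3,0.4,0.2,0,0,20],[0,-1.6,0.4,0.2,0,0,24],[0,-1.8,0.4,0.2,0,0,26],[0,-2,0.4,0.2,0,0,30],[0,-2,0.4,0.2,0,0,30]])

```text
t: 4.8
tcp_pos: [0.6289, 0.0592, 0.1681]
eef_rot: [2.834, 1.355, 0.0]
ft_force: [-0.1, 0.5, -0.2]
grip_width: -0.0001
```

```bash
python3 look.py p2; python3 - <<'E'
from h import *
s=monitor.sense();print(s['t'],s['tcp_pos'],s['ft_force'],s['moment'],s['q'])
for th in (-26,-30,-34,-38,-42,-46,-50,-52,-54): print(th,row(*fp(th,.018)))
E
```

```text
4.85 [0.62887131 0.05949778 0.168049  ] [-0.36371331  0.80884998  0.46517191] [-0.00687931  0.01236222 -0.00296981] [ 0.13046972  0.52221196 -0.38212033  1.51138949  0.20563799  1.14766866
 -0.96658007]
-26 [-0.3  0.2 -0.1  0.   0.   3.9]
-30 [-0.6  0.3 -0.1  0.   0.   7.9]
-34 [-0.8  0.4 -0.1  0.   0.  11.9]
-38 [-1.1  0.4 -0.1  0.   0.  15.9]
-42 [-1.4  0.5 -0.1  0.   0.  19.9]
-46 [-1.6  0.5 -0.1  0.   0.  23.9]
-50 [-1.9  0.5 -0.1  0.   0.  27.9]
-52 [-2.   0.5 -0.1  0.  -0.  29.9]
-54 [-2.2  0.5 -0.1  0.  -0.  31.9]
```

View pics/p2.png

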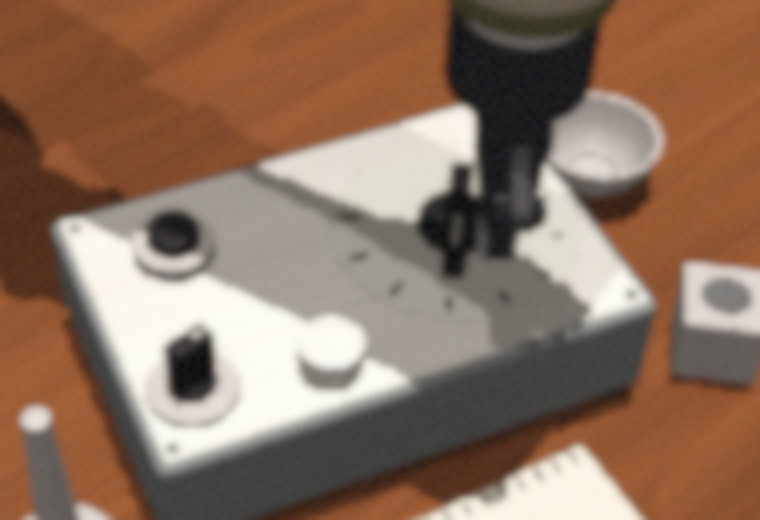

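The lever points at stroke 5, at about (450,300). Now the third click, stopping just past half-way.

>>> carry_out(increments=[[0,-0.3,0.2,-0.1,0,0,4],[0,-0.6,0.3,-0.1,0,0,8],[0,-0.8,0.4,-0.1,0,0,12],[0,-1.1,0.4,-0.1,0,0,16],[0,-1.4,0.5,-0.1,0,0,20],[0,-1.6,0.5,-0.1,0,0,24],[0,-1.9,0.5,-0.1,0,0,28],[0,-2.0,0.5,-0.1,0,0,30],[0,-2.0,0.5,-0.1,0,0,30]])

```text
t: 5.75
tcp_pos: [0.6201, 0.041, 0.169]
eef_rot: [3.088, 0.579, 0.0]
ft_force: [0.4, -0.1, 0.2]
grip_width: -0.0001
```

```bash
python3 look.py p3; python3 - <<'E'
from h import *
s=monitor.sense();print(s['t'],s['tcp_pos'],s['ft_force'],s['moment'],s['q'])
E
```

```text
5.8 [0.62017734 0.04113768 0.16901209] [-0.60508661 -0.9359381   0.72966649] [-0.00437066 -0.01388842 -0.06257389] [ 0.08873946  0.48738941 -0.27955147  1.54450456  0.14334474  1.12979301
 -1.42039412]
```

View pics/p3.png

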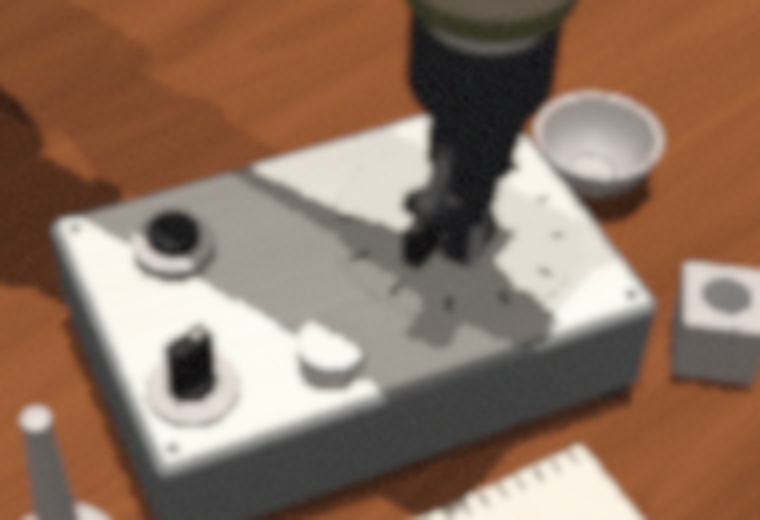

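The lever's tip is at about (415,258), seemingly by stroke 6. I back off (tool +x), lift and check.

>>> carry_out(increments=[[0,0.8,0,0,0,0,0],[0,1.5,0,0,0,0,0],[0,1.5,0,-2,0,0,0],[0,1.5,0,-5,0,0,0],[0,1.5,0,-8,0,0,0],[0,1.5,0,-10,0,0,0],[0,1.5,0,-10,0,0,0]])

```text
t: 6.5
tcp_pos: [0.636, 0.0472, 0.2729]
eef_rot: [3.088, 0.578, 0.01]
ft_force: [0.1, -0.6, 0.4]
grip_width: -0.0002
```

```bash
python3 - <<'E'
from h import *
from station import camera
s=monitor.sense();print(s['t'],s['tcp_pos'],s['ft_force'],s['q'])
for z in(.24,.18): print(row((.5015,-.0737,z),13))
im=cv2.resize(camera('scene')[155:285,205:370,::-1],None,fx=4.2,fy=4.2,interpolation=cv2.INTER_CUBIC)
p=[.5704,-.00056,-.2910]
for a in(-60,):
    t=np.radians(a)
    for x in proj('scene',U(p,[(r*np.cos(t),.07+r*np.sin(t),.116) for r in(-.02,0.05)])): 
        x=(x+.5-(205,155))*4.2; cv2.circle(im,tuple(int(v) for v in x),2,(0,0,255),-1)
cv2.imwrite('pics/p4.png',im)
E
```

```text
6.5 [0.63600803 0.04716601 0.27287627] [ 0.07044837 -0.59184946  0.44267051] [ 0.07797157  0.43943716 -0.28559297  1.37366608  0.12365847  1.33941915
 -1.41040921]
[-16.9   6.4   3.2   0.1  -0.4   8.2]
[-17.    6.4   9.2   0.1  -0.4   8.2]
```

View pics/p4.png

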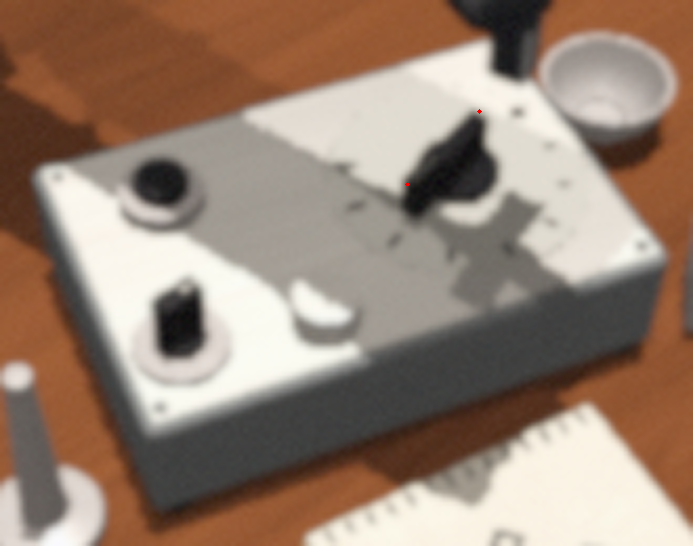

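The predicted ends for step 6 (red) coincide with the lever, so the selector is at step 6. Moving over the start key.

>>> carry_out(increments=[[0,-4,1.5,0,0,0,0],[0,-8,3,0,0,0,0],[0,-12,4.5,0,0,0,0],[0,-15,5.7,0,0,0,0],[0,-16.9,6.4,1,0,0,0],[0,-16.9,6.4,4,0,0,0],[0,-16.9,6.4,7,0,0,0],[0,-16.9,6.4,8,0,0,0],[0,-16.9,6.4,8,0,0,0]])

```text
t: 7.45
tcp_pos: [0.4986, -0.0739, 0.187]
eef_rot: [-3.086, -0.577, 0.007]
ft_force: [0.2, 0.6, 0.2]
grip_width: -0.0002
```

```bash
python3 look.py p5; python3 - <<'E'
from h import *
s=monitor.sense();print(s['t'],s['tcp_pos'],s['ft_force'],s['q'])
print(row((.5015,-.0737,.170),21.2))
E
```

```text
7.5 [ 0.49950256 -0.07387423  0.18849571] [0.96530886 0.30082049 0.48910364] [ 0.29812771  0.23262687 -0.24430371  1.84074286  0.06281998  1.07750587
 -1.17107763]
[ 0.2  0.1  1.8 -0.1  0.1 -0. ]
```

View pics/p5.png

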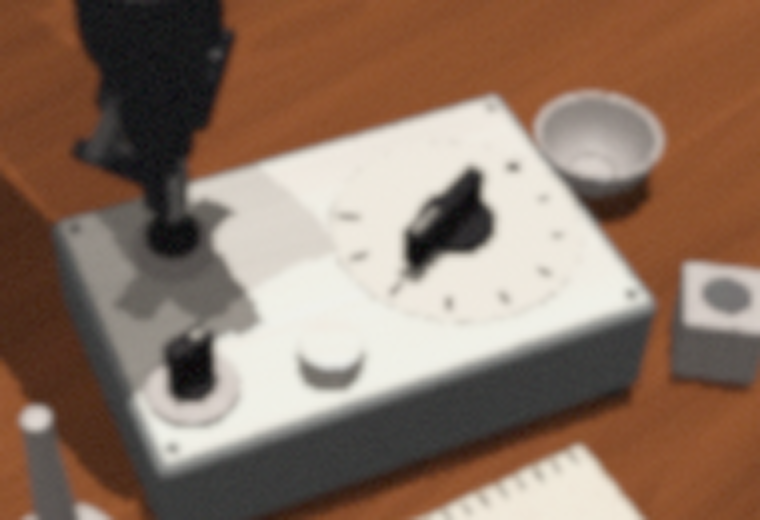

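The lever is at stroke 6 at (398,288) and the finger is over the key at (175,235). I press gradually and watch the force.

>>> carry_out(increments=[[0,0.2,0.1,0.8,0,0,0],[0,0.2,0.1,1.4,0,0,0],[0,0.2,0.1,1.8,0,0,0],[0,0.2,0.1,2.0,0,0,0],[0,0.2,0.1,2.2,0,0,0],[0,0.2,0.1,2.2,0,0,0]])

```text
t: 8.1
tcp_pos: [0.5025, -0.0743, 0.1686]
eef_rot: [3.088, 0.576, 0.003]
ft_force: [-3.1, 1.6, 12.4]
grip_width: 0.0002
```

>>> carry_out(increments=[[0,0,0,0.2,0,0,0],[0,0,0,0.3,0,0,0],[0,0,0,0.3,0,0,0]])

```text
t: 8.4
tcp_pos: [0.5027, -0.0743, 0.1681]
eef_rot: [3.087, 0.576, 0.005]
ft_force: [-14.6, 2.3, 37.0]
grip_width: -0.0003
```

```bash
python3 look.py p6; python3 - <<'E'
from h import *
s=monitor.sense();print(s['t'],s['tcp_pos'],s['ft_force'],s['moment'])
E
```

```text
8.45 [ 0.50265337 -0.07433612  0.16812864] [-13.26547925   1.24794294  37.25692414] [ 0.38586437  3.10886472 -0.03100303]
```

View pics/p6.png

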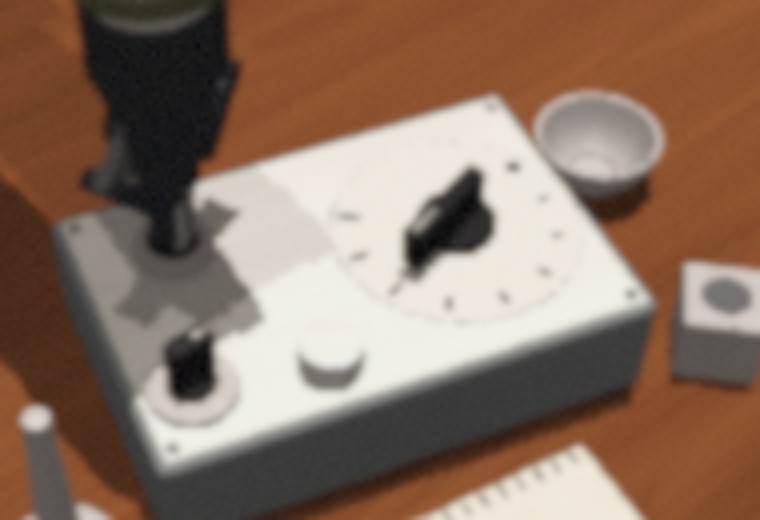

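It's hitting a hard stop at TCP z 0.168. I'll raise in small steps and read the spring force, to tell whether that's the key's end stop or the housing rim.

>>> carry_out(increments=[[0,0,0,-0.3,0,0,0],[0,0,0,-0.4,0,0,0],[0,0,0,-0.4,0,0,0]])

```text
t: 8.75
tcp_pos: [0.5024, -0.0743, 0.1689]
eef_rot: [3.088, 0.576, 0.003]
ft_force: [1.1, 0.3, 4.7]
grip_width: 0.0004
```

>>> carry_out(increments=[[0,0,0,-0.1,0,0,0],[0,0,0,-0.1,0,0,0]])

```text
t: 8.95
tcp_pos: [0.5024, -0.0743, 0.1693]
eef_rot: [3.088, 0.576, 0.002]
ft_force: [3.6, -0.1, 4.7]
grip_width: -0.0001
```

>>> carry_out(increments=[[0,0,0,-0.1,0,0,0],[0,0,0,-0.1,0,0,0]])

```text
t: 9.15
tcp_pos: [0.5021, -0.0744, 0.1701]
eef_rot: [3.088, 0.576, 0.001]
ft_force: [2.8, 0.0, 4.0]
grip_width: -0.0002
```

>>> carry_out(increments=[[0,0,0,-0.2,0,0,0],[0,0,0,-0.2,0,0,0]])

```text
t: 9.35
tcp_pos: [0.5016, -0.0744, 0.1719]
eef_rot: [-3.088, -0.576, 0.001]
ft_force: [2.0, 0.7, 3.1]
grip_width: -0.0
```

>>> carry_out(increments=[[0,0,0,-0.2,0,0,0],[0,0,0,-0.2,0,0,0]])

```text
t: 9.55
tcp_pos: [0.5013, -0.0744, 0.1737]
eef_rot: [-3.088, -0.576, 0.002]
ft_force: [-0.4, 0.2, 2.2]
grip_width: 0.0003
```

The spring force fell from 4.7 N just above the stop to 2.2 N about 5 mm higher. That matches a 5 N force at full travel, so the key did bottom out. Now I retreat.

>>> carry_out(increments=[[0,0,0,-0.5,0,0,0],[0,0,0,-2,0,0,0],[0,0,0,-5,0,0,0],[0,0,0,-9,0,0,0],[0,-2,4,-10,0,0,0],[0,-2,8,-10,0,0,0],[0,-2,11,-10,0,0,0],[0,-2,11,-10,0,0,0],[0,-2,11,-10,0,0,0]])

```text
t: 10.45
tcp_pos: [0.5222, -0.1844, 0.2732]
eef_rot: [-3.087, -0.573, 0.003]
ft_force: [-0.1, 0.6, -0.7]
grip_width: -0.0004
```

```bash
python3 look.py p7; python3 - <<'E'
from h import *
from station import camera
s=monitor.sense();print(s['t'],s['tcp_pos'],s['ft_force'],np.abs(s['dq']).max())
cv2.imwrite('pics/top7.png',cv2.resize(camera('top')[:,:,::-1],None,fx=1.4,fy=1.4,interpolation=cv2.INTER_CUBIC))
E
```

```text
10.5 [ 0.52238449 -0.18335642  0.27338661] [ 0.16946642 -0.84463729  0.94868202] 0.013148444802341485
```

View pics/p7.png

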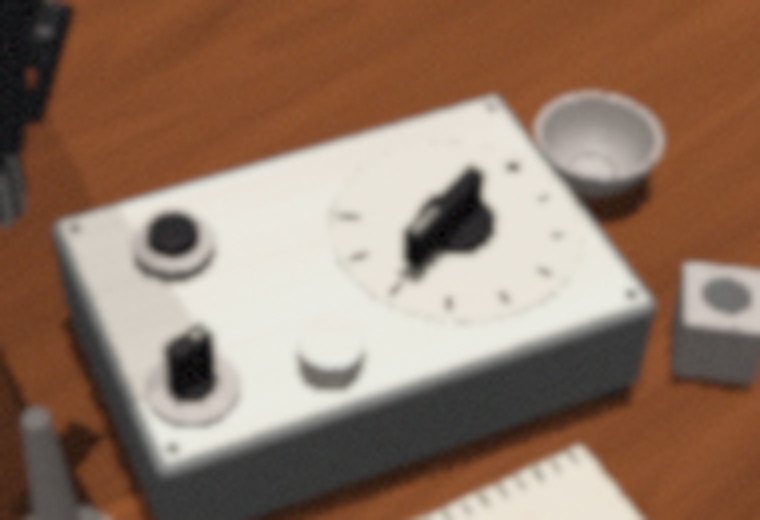

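View pics/top7.png

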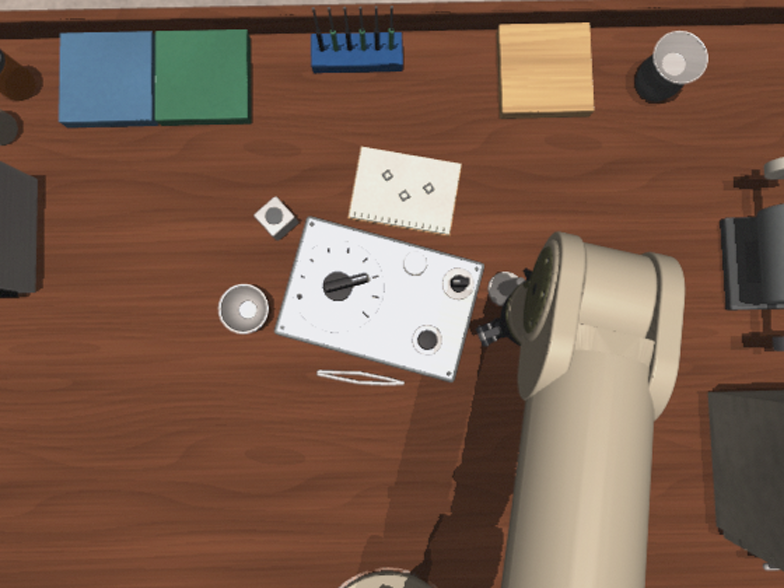

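In the top view the lever points at stroke 6, at (368,278). The start key is up, and the mode knob, tin, bowl, block, pad and tweezers are where they were. The arm is clear at a tip height of 0.20 m, and the tallest object, the mandrel, is 0.13 m. Handing in.

```bash
python3 -c "
from station import manip
print(manip.close_job())"
```

```text
the job is handed in; nothing more can be done
None
```

The selector is at step 6 and the start key was pressed fully in and has come back up. I handed the job in after about 10.5 s; it reports no verdict.

- **Selector:** it started at step 3. I pushed the lever with the side of the shut fingertips, one click at a time, through steps 4 and 5 to 6. In the scene camera the lever coincided with the predicted step 6 line, and after the press both cameras still showed it at stroke 6.
- **Start key:** I pressed it until it hit a hard stop, about 37 N at the wrist. That was well above the 5 N needed, but below the limits. On release the spring force fell steadily, from 4.7 N just above the stop to 2.2 N about 5 mm higher, which fits the key's full travel. The last picture shows it up.
- **Other things:** the mode knob, tin, bowl, block, sketch pad and tweezers look unmoved. In the last pictures the arm hid the hammer and part of the mandrel. I didn't check those two separately; the gripper stayed well above both and felt no contact.
- **Measurements:** the unit's corners disagreed by up to 3 pixels in the pose fit, but the dial marks and the key matched to about 2 mm.

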